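# Unlock the biscuit tin and set its lid on the board

## Robot

A 7-joint arm with a two-finger parallel gripper is mounted at the origin on the work surface. World frame = base frame: x ahead of the robot, y to its left, z up, the work surface at z = 0. Lengths are in m, angles in rad, forces in N, time in s.
With the tool pointing down it reaches from about 0.35 to 0.9 m from the base axis. Payload 7.2 kg.
Tool frame: the origin (TCP) lies at the very end of the fingers, on their centre line; the grasp point (between the pads) lies 19 mm behind it; y points along the fingers, z is the direction in which the jaws open and shut, and the axes are right-handed (so a half turn about y gives the same grasp; the last joint's range is limited). The gripper opens to 85 mm and grips with 20 to 120 N. Pads are 22 mm wide; open, the fingers measure 114 mm over their backs; the gripper's body (76 mm by 85 mm) begins 54 mm behind the grasp point. The pads swing forward as they close: fully open they stand 13 mm farther back than shut.
Start: joints at [1.182, 0.411, -0.013, 1.596, 0.006, 1.134, -0.082], TCP at [0.197, -0.593, 0.231] pointing down, gripper open.
Joint ranges: [-2.95, 2.95], [-0.29, 1.99], [-1.47, 1.44], [0.14, 2.54], [-1.03, 4.17], [0.13, 1.85], [-2.86, 2.86]. Speed limits (rad/s): [2.39, 2.39, 3.01, 3.01, 3.14, 3.14, 3.14].

## Interface

Orientations are given as a unit quaternion [w, x, y, z].
In Python, from station import bot, capture, camera_model, sign_off gives the robot as it stands.
- The arm moves only by the shell command python3 -m inch 'ROWS' [FORCE]. ROWS is JSON, a list of rows, each a list of 5 numbers: the gripper command: -1 is shut, 1 is fully open, values between are in proportion, then the shift along the tool's x, y, z in mm, then the turn about the tool's y in degrees. A call has 1 to 20 rows; each row shifts and turns the pose as measured when the row begins, along the tool's axes as they then stand; what a row does not reach is not made up. A row lasts 1/10 s, in which the tool goes at most 50 mm and 8.59 degrees, less where a joint would pass 70% of its speed; a pose out of reach is approached as far as the arm can. A call is refused whole if a number of a shift passes 50 or a number of a turn 8.59, either way. A call with a gripper value outside its range is refused whole. The fingers move at their own pace and stop on an object; FORCE is the grip in N (left out, the last holds). Time passes only in rows, so rows that do not move let the fingers close. It gives the time, the measured TCP pose, the force and the opening at its end, in the units of the state.
- bot.read_state(): the state, without advancing time (a new reading comes with each control period).
- capture(name): name is "scene" or "top" or "wrist"; returns the picture (400x640x3 uint8, red, green, blue); there is no depth.
- camera_model(name): a dict with "camera_matrix" (3x3 intrinsics, pixels), "dist" ([k1, k2, p1, p2, k3] as OpenCV has them; the pictures are not rectified), "extrinsics" (4x4, takes a point from camera to world coordinates). Camera axes: x right, y up, looking along -z (the intrinsics and any distortion apply to the point x, -y, -z); pixel columns grow to the right and rows downward; lengths in m; the calibration is good to about 2 mm. A picture is of the moment at which its call begins: read the wrist's pose just before it. camera_model takes no time and is no camera call; for the wrist camera it gives the pose at the moment of the call.
- sign_off(): hands the job in, once; it reports no verdict.
The state is a dict: "clock": time; "joint_pos": joint angles; "qd": joint speeds; "tau": joint torques, N m; "eef_pos": TCP position; "orientation": TCP orientation; "force": force on the tool from outside, world axes, zero at the start; "wrist_torque": the same for the moment, N m; "width": finger opening in m.
Only numpy, scipy, OpenCV 4.12 (cv2) and the standard library are available. Lean on these libraries where they do the work, as an engineer would, in place of code of your own. Each camera call takes 0.05 s, during which the arm holds its last target. There are 200 camera calls.

## Task

Open the large oblong storage tin: turn the black bar knob on its lid a quarter turn anticlockwise (seen from above) until it stops, which unlocks the lid, then lift the lid off and stand it, level and the right way up, in the middle of the dark chopping board; set it down rather than drop it, and let go. Leave the small square tin of the same make locked.

Things in the scene. Friction and masses are not known exactly. Their poses are not given: they have to be found in the camera images.
- lid_grip (a point): Grip point on the large tin's lid (loose, 0.2-0.4 kg, pale wood, 180x130x10 mm, sunk flush in the rim, 2 mm play): on the knob's axis, 30 mm above the lid's top face; x along the lid's long side, z up; does not turn with the knob. 158 mm above the worktop as found, 62 mm above what the lid stands on (four legs reach 22 mm below its underside). Raise it 35 mm or more to clear the tin.
- big_knob (a joint): Turn of the large tin's knob on its lid, rad, anticlockwise from above. 0-0.2 as found: locked, bar across the lid (at 0 along y of lid_grip). 1.57: stop, unlocked. Friction 0.05 N m, no spring. Knob: black upright bar 44 long, 14 thick, 40 tall (top 46 mm above the lid) on a disc 44 across, 6 high. Tin: grey box 200x150x128 mm, fixed to the worktop.
- board_mid (a point): Centre of the top face of the dark wooden chopping board, 280 (along x) x 240 x 18 mm, fixed flat on the worktop; z up. Board, large tin and small tin may each be in any of three places: left, middle or right.
- small_knob (a joint): Turn, rad, anticlockwise, of the identical knob on the small square tin (120x120 mm, 100 mm high, knob top 146 mm above the worktop; grey with a pale wood lid), fixed in the remaining one of the three places. 0 to 0.2 as found; to be left alone.
Not all that is in view belongs to the job. Leave any green or yellow look-alike of the part that bears small_knob alone.

How it is judged:
By the outcome, as a careful person would: the job done as asked, in the order asked, and still so for the second after the job is handed in, with the robot touching nothing.
It also fails if it takes over 56 s, if anything falls off the work surface, if the arm or the gripper's body presses on something with over 40 N, if the wrist force passes 120 N, or if a joint passes its speed limit or range.

## Working session

There is one attempt and no reset: what is moved stays moved. The work goes in short steps, Python scripts to look and compute and a shell command to move; the robot and the scene stay as the last step left them, time stands still between calls to the robot, and variables do not carry over. Pictures are saved under pics/ and viewed, about 8 in all and at most 12, crops included, and the job is handed in when it is done.

```bash
ls; mkdir -p pics
cat > h.py <<'E'
import numpy as np, cv2
from station import bot, capture, camera_model
from scipy.spatial.transform import Rotation as R
def snap(n,f):
    m=camera_model(n); im=capture(n); cv2.imwrite('pics/'+f,im[:,:,::-1]); np.savez('pics/'+f+'.npz',K=m['camera_matrix'],d=m['dist'],E=m['extrinsics']); return im
def load(f): return np.load('pics/'+f+'.npz')
def ray(f,uv,z):
    m=load(f); p=cv2.undistortPoints(np.array([[uv]],float),m['K'],m['d'])[0,0]
    d=m['E'][:3,:3]@np.array([p[0],-p[1],-1]); o=m['E'][:3,3]
    return o+d*(z-o[2])/d[2]
def proj(f,P):
    m=load(f); E=np.linalg.inv(m['E']); c=(E[:3,:3]@np.atleast_2d(P).T).T+E[:3,3]; c=c*[1,-1,-1]
    return cv2.projectPoints(c,np.zeros(3),np.zeros(3),m['K'],m['d'])[0][:,0]
def st():
    s=bot.read_state(); Rm=R.from_quat(np.roll(s['orientation'],-1)).as_matrix()
    print('t',s['clock'],'p',np.round(s['eef_pos'],4),'w',s['width'],'F',np.round(s['force'],1)); print(np.round(Rm,3)); return s,Rm
E
python3 - <<'E'
from h import *
st()
a=snap('top','top.png'); b=snap('scene','scene.png')
E
```

```text
pics
t 0.0 p [ 0.1969 -0.5926  0.2304] w 0.08546185555589886 F [ 0.3 -0.1 -0.3]
[[-0.949 -0.001  0.315]
 [-0.315  0.002 -0.949]
 [ 0.    -1.    -0.002]]
```

View pics/top.png

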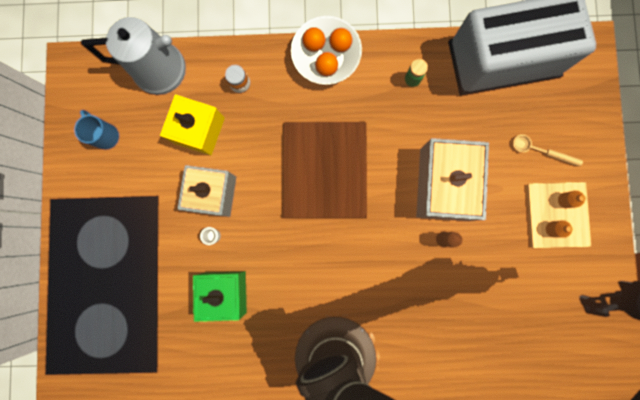

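View pics/scene.png

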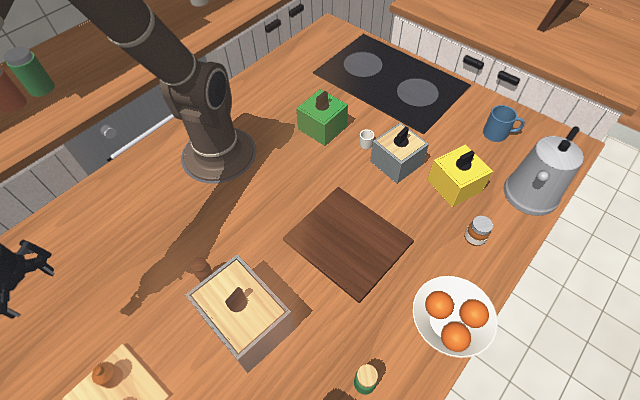

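The top picture shows the big tin at (457,180), the board at (324,170), and the small tin at (206,190). Knobs that could be mistaken for the right one: small tin (201,190), yellow (186,121), green (213,297). The brown mill (448,239) stands near the big tin. I choose the oblong tin's knob at (458,178) and check it in a crop.

Run:
```python
from h import *
a=cv2.imread('pics/top.png'); s=cv2.imread('pics/scene.png')
c=cv2.resize(a[130:250,410:510],None,fx=4.5,fy=4.5,interpolation=cv2.INTER_CUBIC)
cv2.imwrite('pics/c1.png',c)
hsv=cv2.cvtColor(a,cv2.COLOR_BGR2HSV)
# pale lid
for nm,box,f,z in (('lid',(420,130,495,228),lambda h:(h[...,2]>170)&(h[...,1]<130)&(h[...,1]>40),.128),('board',(270,110,380,230),lambda h:(h[...,2]<140),.018)):
    x0,y0,x1,y1=box; m=f(hsv[y0:y1,x0:x1]).astype(np.uint8)
    n,l,stt,_=cv2.connectedComponentsWithStats(m); k=1+stt[1:,4].argmax()
    ct=max(cv2.findContours((l==k).astype(np.uint8),cv2.RETR_EXTERNAL,cv2.CHAIN_APPROX_NONE)[0],key=len)[:,0]+[x0,y0]
    w=np.array([ray('top.png',p,z)[:2] for p in ct.astype(float)])
    r=cv2.minAreaRect((w*1000).astype(np.float32)); print(nm,r)
print(camera_model('top')['extrinsics'][:3,3])
```

```text
lid ((476.0919189453125, -328.55810546875), (135.3681182861328, 185.55470275878906), 84.20098114013672)
board ((528.46337890625, 15.970863342285156), (238.8799285888672, 274.3808898925781), 88.23350524902344)
[ 0.33546571 -0.00208542  1.18654636]
```

View pics/c1.png

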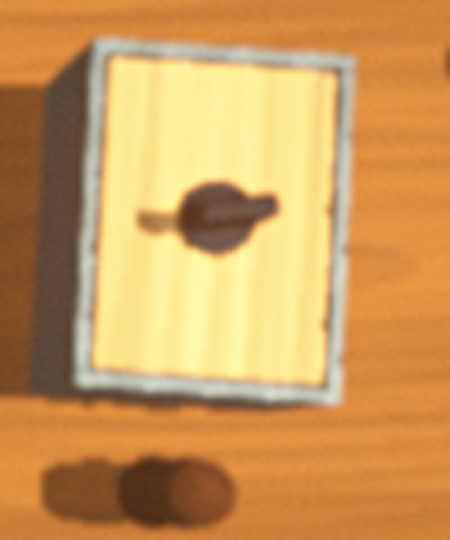

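The crop confirms it: oblong grey tin with a pale lid. The bar lies across the lid, turned a few degrees anticlockwise. Moving above it now.

```bash
python3 -m inch '[[1,-35,-4,-16,0],[1,-35,-4,-16,0],[1,-35,-4,-16,0],[1,-35,-4,-16,0],[1,-35,-4,-16,0],[1,-35,-4,-16,0],[1,-35,-4,-16,0],[1,-35,-4,-16,0],[1,-35,-4,-16,0],[1,-33,-4,-16,0],[1,0,0,0,-8.5],[1,0,0,0,-8.5],[1,0,0,0,-8.5],[1,0,0,0,-8.5],[1,0,0,0,-8.5],[1,0,0,0,-8.5],[1,0,0,0,-8.5],[1,0,0,0,-8.5],[1,0,0,0,-8.5],[1,0,0,0,0]]' 40
python3 - <<'E'
from h import *
s,_=st(); print(s['joint_pos']); snap('wrist','w1.png'); print(load('w1.png')['E'])
E
```

```text
clock: 2.1
eef_pos: [0.4842, -0.3163, 0.2622]
orientation: [0.523, -0.523, 0.483, -0.469]
force: [-0.5, -0.7, 0.7]
width: 0.0859
t 2.1 p [ 0.4842 -0.3163  0.2622] w 0.085923699678704 F [-0.5 -0.7  0.7]
[[ 0.093 -0.014  0.996]
 [-0.996  0.013  0.093]
 [-0.014 -1.    -0.012]]
[ 0.81512817  0.35170365 -0.41618706  1.635321    0.14320408  1.20382903
  0.46109194]
[[ 0.99553875 -0.09350753 -0.01260679  0.4796617 ]
 [ 0.09336329  0.95695125  0.27482285 -0.24526474]
 [-0.01363392 -0.27477381  0.96141223  0.40686195]
 [ 0.          0.          0.          1.        ]]
```

View pics/w1.png

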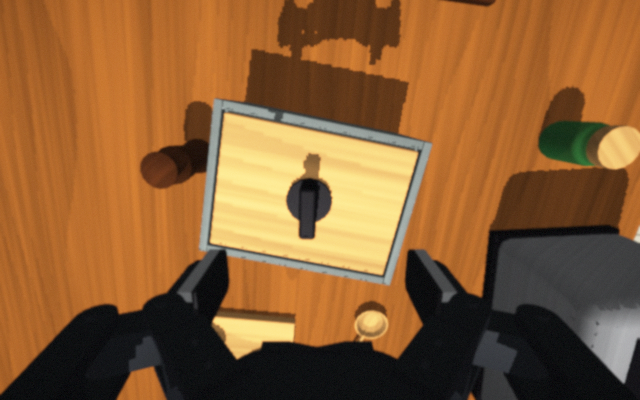

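Wrist picture: lid corners near (222,110), (418,152), (386,277), (208,246). The knob disc is at (309,200), with the bar running down to (307,238).

Run:
```python
from h import *
f='w1.png'
c=np.array([ray(f,p,.128)[:2] for p in [(222,110),(418,152),(386,277),(208,246)]])
print(c.mean(0),cv2.minAreaRect((c*1000).astype(np.float32)))
for a,b in ((0,1),(3,2),(0,3),(1,2)): v=c[b]-c[a]; print(np.hypot(*v),np.degrees(np.arctan2(v[1],v[0])))
print('disc',ray(f,(309,200),.134))
a=ray(f,(301,238),.174);b=ray(f,(314,238),.174);print(a,b)
im=cv2.imread('pics/w1.png')[150:260,250:370]; cv2.imwrite('pics/c2.png',cv2.resize(im,None,fx=5,fy=5,interpolation=cv2.INTER_CUBIC))
```

```text
[ 0.47629846 -0.32887157] ((476.8340759277344, -327.91961669921875), (134.8292236328125, 185.04879760742188), 84.8226089477539)
0.1812148413003421 -6.437743023884835
0.18504880628930048 -5.177394529588839
0.13483326707217566 -95.62102481794886
0.1308740063285064 -93.93666614465738
disc [ 0.47636838 -0.32653722  0.134     ]
[ 0.47306227 -0.34822193  0.174     ] [ 0.48386187 -0.34714348  0.174     ]
```

View pics/c2.png

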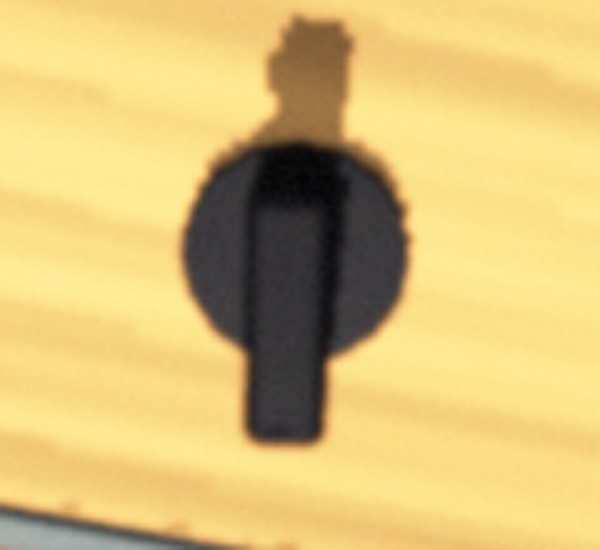

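```bash
python3 -m inch '[[0,6,0,-3.5,0],[0,6,0,-3.5,0],[0,0,20,0,0],[0,0,20,0,0],[0,0,20,0,0],[0,0,20,0,0],[0,0,15,0,0],[0,0,0,0,0]]' 40; python3 -c "
from h import *
st()"
```

```text
clock: 2.95
eef_pos: [0.4744, -0.3338, 0.1644]
orientation: [-0.515, 0.517, -0.49, 0.478]
force: [0.1, -0.6, 0.3]
width: 0.0427
t 2.95 p [ 0.4744 -0.3338  0.1644] w 0.04272032159185044 F [ 0.1 -0.6  0.3]
[[ 0.064 -0.014  0.998]
 [-0.998  0.01   0.064]
 [-0.01  -1.    -0.013]]
```

```bash
python3 -m inch '[[0,-6,12,2.5,-1],[0,0,12,0,0],[0,0,0,0,0]]' 40; python3 -c "
from h import *
st()"
```

```text
clock: 3.25
eef_pos: [0.4766, -0.328, 0.14]
orientation: [-0.519, 0.52, -0.485, 0.474]
force: [-0.6, -0.1, -0.5]
width: 0.0428
t 3.25 p [ 0.4766 -0.328   0.14  ] w 0.04283434659568804 F [-0.6 -0.1 -0.5]
[[ 0.08  -0.012  0.997]
 [-0.997  0.008  0.08 ]
 [-0.009 -1.    -0.012]]
```

Close and start turning.

```bash
python3 -m inch '[[-1,0,0,0,0],[-1,0,0,0,0],[-1,0,0,0,0],[-1,0,0,0,0],[-1,0,0,0,0],[-1,0,0,0,0]]' 40; python3 -c "
from h import *
s,_=st();print(s['wrist_torque'])"; python3 -m inch '[[-1,0,0,0,-6],[-1,0,0,0,-6],[-1,0,0,0,-6],[-1,0,0,0,-6],[-1,0,0,0,0]]'; python3 -c "
from h import *
s,_=st();print(s['wrist_torque'])"
```

```text
clock: 3.85
eef_pos: [0.4772, -0.3281, 0.141]
orientation: [-0.519, 0.52, -0.484, 0.475]
force: [0.5, -0.3, -3.1]
width: 0.0136
t 3.85 p [ 0.4772 -0.3281  0.141 ] w 0.013580865704771525 F [ 0.5 -0.3 -3.1]
[[ 0.08  -0.011  0.997]
 [-0.997  0.008  0.08 ]
 [-0.009 -1.    -0.01 ]]
[ 0.07104837 -0.27222669 -0.00911001]
clock: 4.35
eef_pos: [0.4769, -0.3282, 0.1407]
orientation: [0.611, -0.61, 0.361, -0.352]
force: [0.6, 0.2, -2.2]
width: 0.0133
t 4.35 p [ 0.4769 -0.3282  0.1407] w 0.013316091524521217 F [ 0.6  0.2 -2.2]
[[ 0.491 -0.011  0.871]
 [-0.871  0.008  0.491]
 [-0.012 -1.    -0.006]]
[ 0.04056705 -0.2429925   0.06174394]
```

```bash
python3 -m inch '[[-1,0,0,0,-6],[-1,0,0,0,-6],[-1,0,0,0,-6],[-1,0,0,0,-6],[-1,0,0,0,-6],[-1,0,0,0,-6],[-1,0,0,0,-6],[-1,0,0,0,-6],[-1,0,0,0,0]]'; python3 -c "
from h import *
s,_=st();print(s['wrist_torque'])"; python3 -m inch '[[-1,0,0,0,-4],[-1,0,0,0,-4],[-1,0,0,0,-3],[-1,0,0,0,-3]]'; python3 -c "
from h import *
s,_=st();print(s['wrist_torque'],s['joint_pos'])"
```

```text
clock: 5.25
eef_pos: [0.4774, -0.3279, 0.1409]
orientation: [0.705, -0.701, 0.081, -0.073]
force: [0.2, 1.8, -2.5]
width: 0.0137
t 5.25 p [ 0.4774 -0.3279  0.1409] w 0.013697995113844008 F [ 0.2  1.8 -2.5]
[[ 0.976 -0.011  0.216]
 [-0.215  0.008  0.976]
 [-0.012 -1.     0.005]]
[ 0.01519935 -0.15732515  0.06813806]
clock: 5.65
eef_pos: [0.4773, -0.3277, 0.1411]
orientation: [0.71, -0.704, 0.001, 0.006]
force: [0.4, 2.9, -2.3]
width: 0.0136
t 5.65 p [ 0.4773 -0.3277  0.1411] w 0.013570750574714976 F [ 0.4  2.9 -2.3]
[[ 1.    -0.01  -0.008]
 [ 0.008  0.009  1.   ]
 [-0.01  -1.     0.009]]
[ 0.2183071  -0.21196971 -2.07702855] [ 1.05163846  0.54154317 -0.731173    1.75934476  0.41165267  1.01508103
  1.74373126]
```

The wrist torque shows the stop. I'll relieve the wind-up slightly, then lift.

```bash
python3 -m inch '[[-1,0,0,0,1.5],[-1,0,0,0,1],[-1,0,0,0,0]]' 70; python3 -c "
from h import *
s,_=st();print(s['wrist_torque'])"
```

```text
clock: 5.95
eef_pos: [0.4773, -0.3277, 0.1411]
orientation: [0.71, -0.703, 0.023, -0.016]
force: [1.0, 1.3, -1.5]
width: 0.0133
t 5.95 p [ 0.4773 -0.3277  0.1411] w 0.013277169740592138 F [ 1.   1.3 -1.5]
[[ 0.998 -0.01   0.056]
 [-0.056  0.011  0.998]
 [-0.01  -1.     0.01 ]]
[ 0.0396031  -0.15922917 -0.73391921]
```

```bash
python3 -m inch '[[-1,0,0,0,0.5],[-1,0,-5,0,0],[-1,0,-5,0,0],[-1,0,-8,0,0],[-1,0,-8,0,0],[-1,0,-8,0,0],[-1,0,0,0,0]]' 70
python3 - <<'E'
from h import *
s,_=st();print(s['wrist_torque']); snap('scene','s2.png')
E
```

```text
clock: 6.65
eef_pos: [0.4769, -0.3283, 0.1779]
orientation: [0.71, -0.704, 0.027, -0.018]
force: [0.3, -0.3, -4.1]
width: 0.0129
t 6.65 p [ 0.4769 -0.3283  0.1779] w 0.012936231782796745 F [ 0.3 -0.3 -4.1]
[[ 0.998 -0.012  0.064]
 [-0.064  0.009  0.998]
 [-0.013 -1.     0.008]]
[-0.02409254 -0.08388136  0.00265356]
```

View pics/s2.png

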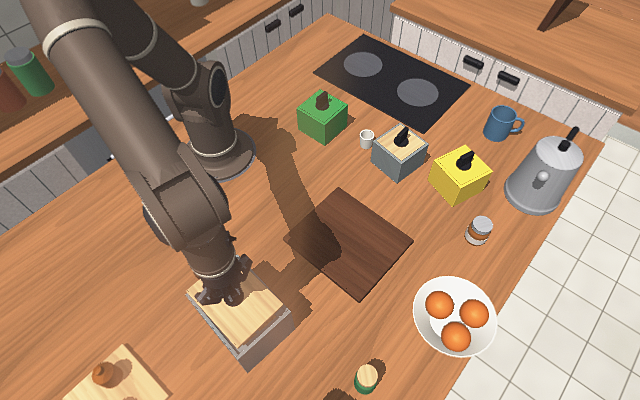

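The lid is off the tin, held level, and the knob is at its stop. Next I raise it further and check the board centre from the scene view.

```bash
python3 -m inch '[[-1,0,-15,0,0],[-1,0,-15,0,0],[-1,0,-15,0,0],[-1,0,0,0,0]]'
python3 - <<'E'
from h import *
st()
for f,ps in (('scene.png',[(338,188),(413,241),(360,301),(284,240)]),('top.png',[(282,122),(366,122),(366.5,217.5),(282,217.5)])):
    c=np.array([ray(f,p,.018)[:2] for p in ps]); print(c.round(3).tolist(),c.mean(0))
E
```

```text
clock: 7.1
eef_pos: [0.4773, -0.3286, 0.2265]
orientation: [0.71, -0.704, 0.027, -0.018]
force: [0.5, 0.6, -3.3]
width: 0.0133
t 7.1 p [ 0.4773 -0.3286  0.2265] w 0.013296890627834056 F [ 0.5  0.6 -3.3]
[[ 0.998 -0.013  0.063]
 [-0.063  0.009  0.998]
 [-0.013 -1.     0.008]]
[[0.397, 0.133], [0.672, 0.126], [0.665, -0.106], [0.396, -0.103]] [0.53261006 0.01235374]
[[0.67, 0.132], [0.661, -0.111], [0.387, -0.102], [0.394, 0.137]] [0.52784352 0.01391251]
```

```bash
python3 -m inch '[[-1,1,0,15,0],[-1,3,0,25,0],[-1,3,0,30,0],[-1,3,0,30,0],[-1,3,0,30,0],[-1,3,0,30,0],[-1,3,0,30,0],[-1,3,0,30,0],[-1,3,0,30,0],[-1,3,0,30,0],[-1,3,0,25,0],[-1,2,0,20,0],[-1,0,0,12,0],[-1,0,0,5,0],[-1,0,0,0,0]]'
python3 - <<'E'
from h import *
st(); snap('scene','s3.png'); 
a=cv2.imread('pics/s3.png')[130:360,220:500]; cv2.imwrite('pics/c3.png',cv2.resize(a,None,fx=2.5,fy=2.5))
E
```

```text
clock: 8.6
eef_pos: [0.5256, 0.0377, 0.2249]
orientation: [0.711, -0.703, 0.027, -0.012]
force: [-0.8, -0.5, -4.1]
width: 0.0132
t 8.6 p [0.5256 0.0377 0.2249] w 0.013150361698515436 F [-0.8 -0.5 -4.1]
[[ 0.998 -0.021  0.056]
 [-0.056  0.012  0.998]
 [-0.021 -1.     0.011]]
```

View pics/c3.png

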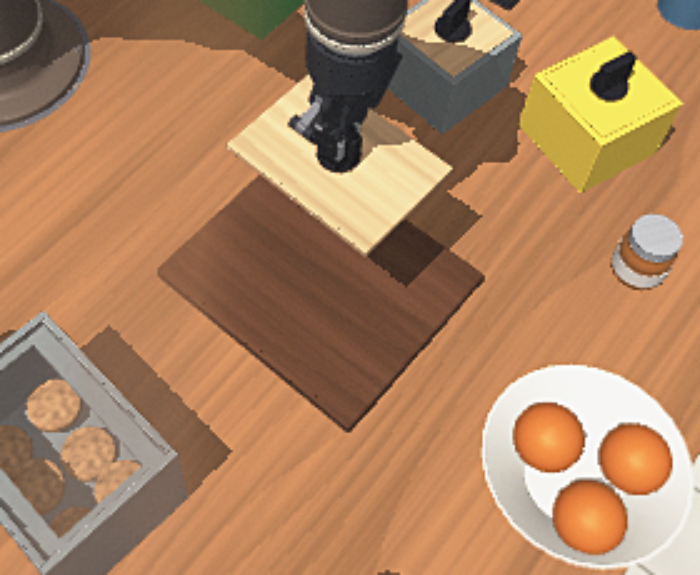

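The lid hangs level over the far-left side of the board, and the open tin is at lower left. Next I correct sideways and lower in stages.

```bash
python3 -m inch '[[-1,3,0,-8,0],[-1,3,0,-8,0],[-1,2,0,-8,0],[-1,0,0,0,0],[-1,0,15,0,0],[-1,0,20,0,0],[-1,0,20,0,0],[-1,0,20,0,0],[-1,0,20,0,0],[-1,0,15,0,0],[-1,0,10,0,0],[-1,0,5,0,0],[-1,0,0,0,0]]'; python3 -c "
from h import *
st()"
```

```text
clock: 9.95
eef_pos: [0.5276, 0.0057, 0.0875]
orientation: [0.711, -0.703, 0.032, -0.014]
force: [0.6, 0.4, -2.5]
width: 0.0132
t 9.95 p [0.5276 0.0057 0.0875] w 0.013244908004507585 F [ 0.6  0.4 -2.5]
[[ 0.998 -0.025  0.066]
 [-0.066  0.012  0.998]
 [-0.026 -1.     0.01 ]]
```

```bash
python3 -m inch '[[-1,1,0,4,0],[-1,1,0,4,0],[-1,0,6,0,0],[-1,0,5,0,0],[-1,0,4,0,0],[-1,0,2,0,0],[-1,0,0,0,0]]'; python3 -c "
from h import *
s,_=st();print(s['wrist_torque'])"
```

```text
clock: 10.65
eef_pos: [0.5318, 0.0149, 0.0713]
orientation: [0.711, -0.703, 0.031, -0.016]
force: [0.3, 0.4, -2.9]
width: 0.0126
t 10.65 p [0.5318 0.0149 0.0713] w 0.012591144691347589 F [ 0.3  0.4 -2.9]
[[ 0.998 -0.02   0.066]
 [-0.066  0.012  0.998]
 [-0.021 -1.     0.011]]
[-0.01676612 -0.06026547  0.01786227]
```

```bash
python3 -m inch '[[-1,-1,3,0,0],[-1,0,2,0,0],[-1,0,1,0,0],[-1,0,1,0,0],[-1,0,0,0,0]]'; python3 -c "
from h import *
s,_=st();print(s['wrist_torque'])"
```

```text
clock: 11.15
eef_pos: [0.5306, 0.0148, 0.0639]
orientation: [0.711, -0.703, 0.031, -0.016]
force: [-0.5, -0.0, -2.0]
width: 0.0134
t 11.15 p [0.5306 0.0148 0.0639] w 0.013394961182727538 F [-0.5 -0.  -2. ]
[[ 0.998 -0.02   0.067]
 [-0.066  0.012  0.998]
 [-0.021 -1.     0.011]]
[-0.06640879  0.02428835 -0.0299405 ]
```

```bash
python3 -m inch '[[-1,0,1,0,0],[-1,0,1,0,0],[-1,0,0,0,0]]'; python3 -c "
from h import *
s,_=st();print(s['wrist_torque'])"
```

```text
clock: 11.45
eef_pos: [0.5309, 0.0154, 0.0631]
orientation: [0.711, -0.703, 0.03, -0.016]
force: [-1.8, -0.8, 2.6]
width: 0.013
t 11.45 p [0.5309 0.0154 0.0631] w 0.01300487996715468 F [-1.8 -0.8  2.6]
[[ 0.998 -0.019  0.066]
 [-0.066  0.011  0.998]
 [-0.02  -1.     0.01 ]]
[-0.42300848  0.06555296 -0.14081223]
```

```bash
python3 -m inch '[[-1,0,1,0,0],[-1,0,1,0,0],[-1,0,0,0,0]]'; python3 -c "
from h import *
s,_=st();print(s['wrist_torque'])"
```

```text
clock: 11.75
eef_pos: [0.5311, 0.0156, 0.0629]
orientation: [0.71, -0.703, 0.03, -0.017]
force: [-2.0, -0.6, 2.4]
width: 0.0132
t 11.75 p [0.5311 0.0156 0.0629] w 0.013178511001673382 F [-2.  -0.6  2.4]
[[ 0.998 -0.018  0.066]
 [-0.066  0.01   0.998]
 [-0.019 -1.     0.009]]
[-0.38692431  0.21237699 -0.12143599]
```

Standing on the board. I'll open in small steps so the fingers don't push, then back up.

```bash
python3 -m inch '[[-0.5,0,0,0,0],[-0.3,0,0,0,0],[-0.1,0,0,0,0],[0,0,0,0,0],[0,0,0,0,0],[0,0,0,0,0]]'; python3 -c "
from h import *
s,_=st()"; python3 -m inch '[[0,0,-5,0,0],[0,0,-10,0,0],[0,0,-20,0,0],[0,0,-30,0,0],[0,0,-35,0,0],[0,0,-35,0,0],[0,0,-20,0,0],[0,0,0,0,0]]'
python3 - <<'E'
from h import *
st(); snap('wrist','w4.png'); snap('scene','s4.png')
a=cv2.imread('pics/s4.png')[130:370,170:490]; b=cv2.imread('pics/w4.png')
cv2.imwrite('pics/c4.png',np.hstack([cv2.resize(a,(400,300)),cv2.resize(b,(400,300))]))
E
```

```text
clock: 12.35
eef_pos: [0.5324, 0.0157, 0.0628]
orientation: [0.71, -0.703, 0.029, -0.018]
force: [-0.9, 0.1, 1.0]
width: 0.0429
t 12.35 p [0.5324 0.0157 0.0628] w 0.04290325110318706 F [-0.9  0.1  1. ]
[[ 0.998 -0.016  0.066]
 [-0.066  0.011  0.998]
 [-0.016 -1.     0.01 ]]
clock: 13.15
eef_pos: [0.5343, 0.0152, 0.2281]
orientation: [0.711, -0.703, 0.028, -0.017]
force: [0.7, 0.7, -0.0]
width: 0.0428
t 13.15 p [0.5343 0.0152 0.2281] w 0.04278008269853896 F [ 0.7  0.7 -0. ]
[[ 0.998 -0.016  0.064]
 [-0.063  0.012  0.998]
 [-0.016 -1.     0.011]]
```

View pics/c4.png

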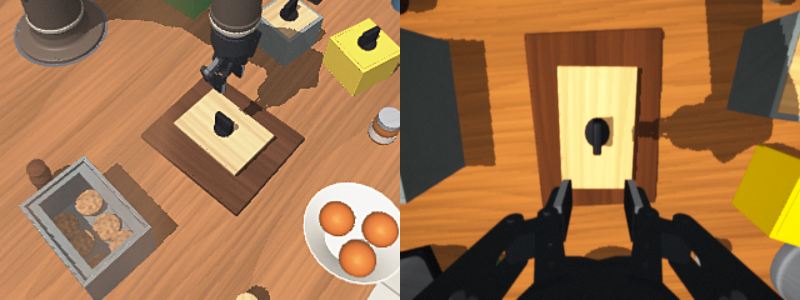

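The lid stands free and level on the board, with the knob along the lid's long side. I'll check the centring numerically.

Run:
```python
from h import *
g=lambda ps,z:np.array([ray('w4.png',((x-400)*1.6,y*4/3),z)[:2] for x,y in ps])
b=g([(525,35),(663,28),(657,202),(542,205)],.018); l=g([(557,66),(637,66),(633,188),(559,189)],.05)
print(b.round(3).tolist(),b.mean(0)); print(l.round(3).tolist(),l.mean(0))
for d in (b,l): print([round(float(np.hypot(*(d[i]-d[i-1]))),3) for i in range(4)])
# segmented lid, all from the scene picture
im=cv2.imread('pics/s4.png'); h=cv2.cvtColor(im,cv2.COLOR_BGR2HSV)[188:302,284:414]
m=((h[...,2]>170)&(h[...,1]>40)&(h[...,1]<130)).astype(np.uint8)
n,lab,stt,_=cv2.connectedComponentsWithStats(m); k=1+stt[1:,4].argmax()
ct=max(cv2.findContours((lab==k).astype(np.uint8),cv2.RETR_EXTERNAL,cv2.CHAIN_APPROX_NONE)[0],key=len)[:,0]+[284,188]
w=np.array([ray('s4.png',p,.05)[:2] for p in ct.astype(float)])
print(cv2.minAreaRect((w*1000).astype(np.float32)))
```

```text
[[0.388, -0.098], [0.394, 0.138], [0.67, 0.133], [0.659, -0.108]] [0.52793367 0.01611202]
[[0.436, -0.043], [0.444, 0.086], [0.624, 0.077], [0.616, -0.061]] [0.53013185 0.01483848]
[0.271, 0.236, 0.276, 0.242]
[0.181, 0.129, 0.18, 0.139]
((529.076904296875, 15.07379150390625), (130.89561462402344, 179.90748596191406), 86.00924682617188)
```

```bash
python3 -c "
from station import sign_off
print(sign_off())"
```

```text
the job is handed in; nothing more can be done
None
```

The job is done and handed in at about 13 s of the 56 s allowed. I turned the large tin's knob anticlockwise to its stop, which the wrist torque showed at about 2 N m. I then lifted the lid off, set it down in the middle of the dark board, let go and backed up to about 0.23 m.

**Last checks:**
- **Centring:** in the last wrist picture the lid centre is at about (0.530, 0.015) and the board centre at about (0.528, 0.016), 2–3 mm apart. In the scene picture the lid is at (0.529, 0.015), which agrees.
- **Level:** the lid outline in the scene picture measures 131 x 180 mm at the height it should stand, so it sits flat on its legs. The right-side-up knob was visible, lying along the lid's long side.
- **Setting down:** the wrist force was under 5 N when the legs touched, and the gripper was then opened in small steps.
- **Small tin:** the small tin and its green and yellow look-alikes were never touched.

No check failed. The hand-picked board corners were off the true board size by a few mm (271 x 242 mm against 280 x 240 mm), and board-centre estimates from the different pictures varied by up to about 5 mm. The tool was tilted about 1° during the carry.

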